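Shut the draught shield and tare the balance

TASK

Tare the laboratory balance: with closed fingertips gently push the glass cover of its draught shield fully shut by the black handle bar, then press the wide bar-shaped tare key on the separate terminal gently all the way down, let it spring up and withdraw. Grip and lift nothing, press no other key, do not press the tare key while the cover is open, and leave the dish, weights, glassware and everything else on the bench where they are.

Things in the scene. Friction and masses are not known exactly. Their poses are not given: they have to be found in the camera images.
- balance: weighing unit of a laboratory balance, fixed: a white base 240 (x) x 190 (y) x 55 mm high, with the steel pan in a glass draught shield with grey edges (190 x 170 mm, up to 156 mm above the table). Origin: centre of its underside. Its x axis runs level from its front (robot side) to its rear.
- cover (a joint): the draught shield's sliding top cover, a glass plate 195 x 176 mm with a grey rim, top face 163 mm above the table. Value: how far it stands open, in m; 0 = fully shut, at its end stop, at most 0.12. It opens along the balance's +x (to the rear) and shuts along its -x (to the front). It slides with 1 to 2 N and stays where it is left.
- cover_handle (a point): centre of the black upright handle bar on the cover: 12 mm (along the balance's x) x 60 mm (along its y) x 30 mm high, standing on the cover, from 163 to 193 mm above the table. Behind it (+x) lies at least 140 mm of flat cover. It moves with the cover; with the cover shut it is 55 mm in front (-x) of the balance's origin.
- terminal: separate control terminal of the balance, fixed, standing to the left or the right of the weighing unit: white box 140 (x) x 200 (y) x 40 mm high, with a display on its far half and five grey keys with vertical travel. Origin: centre of its underside; its x axis runs from the key side to the display side. All keys stand 8 mm proud of it.
- tare_key_top (a point): centre of the top face of the tare key: the one wide bar-shaped key, 20 (x) x 60 (y) mm, in the middle of the near edge of the terminal, its top 48 mm above the table. 35 mm of free space lie between it and the keys beside it; its axes are the terminal's.
- tare_key (a joint): how far the tare key is pressed down, in m: 0 = up, 0.005 = fully down. It springs back; it starts to move at 1.5 N and is fully down at 4 N.
- other_key0 (a joint): square key, 18 mm, beside the wide key on its +y side (terminal frame [-32, +74] mm); how far it is pressed, in m (0 = up, 0.005 = down), springing back like the tare key.
- other_key1 (a joint): round key, 18 mm across, beside the wide key on its -y side ([-32, -74] mm); how far it is pressed, in m (0 = up, 0.005 = down), springing back like the tare key.
- other_key2 (a joint): square key, 18 mm, beside the display on its +y side ([+37, +74] mm); how far it is pressed, in m (0 = up, 0.005 = down), springing back like the tare key.
- other_key3 (a joint): round key, 18 mm across, beside the display on its -y side ([+37, -74] mm); how far it is pressed, in m (0 = up, 0.005 = down), springing back like the tare key.
- dish: white porcelain dish, 60 mm across, 22 mm high, standing loose on the balance's pan inside the shield. To be left alone. Origin: centre of its underside.
- weight_big: steel calibration weight with a knob, 38 mm across, 67 mm high, loose in the weight case. To be left alone. Origin: centre of its underside.
- weight_small: steel calibration weight with a knob, 30 mm across, 54 mm high, loose in the weight case. To be left alone. Origin: centre of its underside.
- flask: stoppered, empty glass volumetric flask, 84 mm across, 222 mm high, loose on the bench. To be left alone. Origin: centre of its underside.
- bottle: brown glass reagent bottle, 70 mm across, 150 mm high, loose on the bench. To be left alone. Origin: centre of its underside.
- jar: small glass jar with grey lid, 48 mm across, 55 mm high, loose on the bench. To be left alone. Origin: centre of its underside.
- beaker: glass beaker, 64 mm across, 85 mm high, loose on the bench. To be left alone. Origin: centre of its underside.
- spatula: steel laboratory spatula, 170 mm long, 6 mm thick, lying loose on the bench. To be left alone. Origin: on its underside at mid-length.
- case: open wooden weight case, fixed, 140 x 200 x 35 mm high, on the other side of the weighing unit from the terminal; origin: centre of its underside.

How it is judged (in metres and radians):
On the way, in this order (a step that is already met when the one before it is completed fails the run):
1. the cover has been pushed fully shut (value of joint cover below 0.005 m), for 0.2 s.
2. the tare key is pressed down with the cover shut (value of joint tare_key above 0.0035 m and value of joint cover below 0.006 m), for 0.05 s.
At the end, for the whole second after the job is handed in: The cover is shut (within 6 mm of its end stop), the tare key has been pressed (at least 3.5 of its 5 mm) and is up again, all other keys are up, and every loose thing stands at rest within 12 mm of where it was (value of joint cover below 0.006 m and value of joint each of tare_key, other_key0, other_key1, other_key2, other_key3 below 0.001 m and distance of each of dish, weight_big, weight_small, flask, bottle, jar, beaker, spatula from where it was at the start of the episode below 0.012 m and linear speed of each of dish, weight_big, weight_small, flask, bottle, jar, beaker, spatula below 0.02 m/s); the robot touches nothing.
It fails at once if the tare key is pressed while the cover is still open (value of joint tare_key above 0.002 m and value of joint cover above 0.012 m).
It fails at once if another key is pressed (value of joint any of other_key0, other_key1, other_key2, other_key3 above 0.002 m).
It fails at once if the terminal is pressed harder than a gentle touch (30 N) (contact force between the fingers and terminal above 30 N).
It fails at once if the handle is gripped, or pushed roughly (more than 35 N) (contact force between the fingers and cover above 35 N).
It fails at once if a loose thing is moved, lifted or knocked (more than 15 mm) (distance of any of dish, weight_big, weight_small, flask, bottle, jar, beaker, spatula from where it was at the start of the episode above 0.015 m).
It also fails if it takes over 48 s, if anything falls off the work surface, if the arm or the gripper's body presses on something with over 40 N, if the wrist force passes 120 N, or if a joint passes its speed limit or range.

ROBOT

A 6-joint arm with a two-finger parallel gripper is mounted at the origin on the work surface. World frame = base frame: x ahead of the robot, y to its left, z up, the work surface at z = 0. Lengths are in m, angles in degrees, forces in N, time in s.
With the tool pointing down it reaches from about 0.4 to 0.825 m from the base axis. Payload 7 kg.
Tool frame: the origin (TCP) lies midway between the tips of the shut fingers; the grasp point (between the pads) lies 19 mm behind it; x points along the fingers, z is the direction in which the jaws open and shut, and the axes are right-handed (so a half turn about x gives the same grasp; the last joint's range is limited). The gripper opens to 88 mm and grips with 3 to 60 N. Pads are 19 mm wide; open, the fingers measure 130 mm over their backs; the gripper's body (78 mm by 193 mm) begins 47 mm behind the grasp point.
Start: joints at [-52.477, 20.546, 0.682, 0, -70.136, -16.507], TCP at [0.242, -0.63, 0.227] pointing down, gripper open.
Joint ranges: [-176.03, 176.03], [-82.01, 121.73], [-58.28, 71.71], [-173.87, 95.51], [-174.79, -0.11], [-173.66, 173.66]. Speed limits (degrees/s): [136.94, 136.94, 172.46, 180, 180, 180].

INTERFACE

Orientations are given as [roll, pitch, yaw] about the fixed x, y, z axes, in that order (R = Rz(yaw) Ry(pitch) Rx(roll)).
In Python, from plant import ctrl gives the robot as it stands. The module is installed in compiled form; this text tells all that it offers.
- The arm moves only by the tool servo_tool, never from a script. Its argument "deltas" is a list of rows, each a list of 3 entries, a list of its own where there are three numbers: the turn, a rotation vector about the tool's x, y, z in degrees, then the shift along the tool's x, y, z in cm, then the finger opening in cm, from 0 to 8.76. A call has 1 to 5 rows; each row is the pose to reach, as a shift and turn from the pose measured when the call began, along the tool's axes at that moment; what a row does not reach only later rows make up. A row lasts 1/10 s, in which the tool goes at most 50 mm and 8.59 degrees, less where a joint would pass 70% of its speed; a pose out of reach is approached as far as the arm can. A call with a gripper value outside its range is refused whole. The fingers move at their own pace and stop on an object; the grip force is fixed at half the most. Time passes only in rows, so rows that repeat a pose let the fingers close. It gives the time, the measured TCP pose, the force and the opening at its end, in the units of the state.
- ctrl.get_obs(): the state, without advancing time (a new reading comes with each control period).
- ctrl.snapshot(name): name is "scene" or "side" or "wrist"; returns a dict with "image" (420x560x3 uint8, red, green, blue), "vertical_fov" (degrees; the focal length in pixels is half the picture's height over the tangent of half this angle, whatever the lens; pixels are square), "cx", "cy" (the principal point, pixels), "rvec" (rotation vector, rad) and "tvec" (3), from world to camera coordinates, as OpenCV has them. Camera axes: x right, y down, z forward; pixel columns grow to the right and rows downward; lengths in m; the calibration is good to about 2 mm. A picture is of the moment at which its call begins. There is no depth.
- ctrl.close_job(): hands the job in, once; it reports no verdict.
The state is a dict: "clock": time; "joint_pos": joint angles; "qvel": joint speeds; "tau": joint torques, N m; "tool_pos": TCP position; "orientation": TCP orientation; "force": force on the tool from outside, world axes, zero at the start; "moment": the same for the moment, N m; "opening": finger opening in m.
Only numpy, scipy, OpenCV 4.12 (cv2) and the standard library are available. Lean on these libraries where they do the work, as an engineer would, in place of code of your own. Each camera call takes 0.05 s, during which the arm holds its last target. There are 200 camera calls.

## Working session

There is one attempt and no reset: what is moved stays moved. The work goes in short steps, Python scripts to look and compute and a tool call to move; the robot and the scene stay as the last step left them, time stands still between calls to the robot, and variables do not carry over. Pictures are saved under pics/ and viewed, on a budget of 10 in all, crops included, one or two more only if the job needs it, and the job is handed in when it is done.

Besides the shell and the picture viewer there is one more tool, called after "Call:" as name(argument=value, ...) on one line, values as JSON. servo_tool: Moves the arm, as the interface text tells. Its arguments: {"type":"object","properties":{"deltas":{"type":"array","items":{"type":"array"}}},"required":["deltas"]}

```bash
mkdir -p pics; cat > h.py <<'E'
import numpy as np, cv2
from plant import ctrl
from scipy.spatial.transform import Rotation as R
def snap(name,fn):
    s=ctrl.snapshot(name); cv2.imwrite('pics/'+fn,cv2.cvtColor(s['image'],cv2.COLOR_RGB2BGR))
    d={k:np.array(s[k]) for k in('vertical_fov','cx','cy','rvec','tvec')}; np.savez('pics/'+fn+'.npz',**d); return d
def load(fn): return dict(np.load('pics/'+fn+'.npz'))
def ray(d,u,v,z):
    f=210/np.tan(np.radians(d['vertical_fov'])/2); M=cv2.Rodrigues(d['rvec'])[0]
    c=-M.T@d['tvec'].ravel(); r=M.T@np.array([(u-d['cx'])/f,(v-d['cy'])/f,1]); return c+r*(z-c[2])/r[2]
def proj(d,P):
    f=210/np.tan(np.radians(d['vertical_fov'])/2); K=np.array([[f,0,d['cx']],[0,f,d['cy']],[0,0,1]],float)
    return cv2.projectPoints(np.array(P,float).reshape(-1,3),d['rvec'],d['tvec'],K,None)[0].reshape(-1,2)
E
python3 - <<'E'
from h import *
for n in('scene','side'):
    d=snap(n,n+'0.png'); print(n,ray(d,280,210,0),d['vertical_fov'],-cv2.Rodrigues(d['rvec'])[0].T@d['tvec'].ravel())
o=ctrl.get_obs(); print(o['clock'],o['tool_pos'],o['orientation'],o['force'],o['opening'])
print(R.from_euler('xyz',o['orientation'],degrees=True).as_matrix().round(3))
E
```

```text
scene [0.4263779  0.08512786 0.        ] 49.37985954838828 [ 1.26426917 -0.43212051  0.88675724]
side [ 0.5800902  -0.07812571  0.        ] 57.01687716046369 [0.2097583  0.54685629 0.91958926]
0.1 [ 0.24191034 -0.62972066  0.22571684] [  5.01016171  89.91757258 116.02052683] [-0.14908739 -0.46313814  0.13507234] 0.08775926347135729
[[-0.001 -0.934 -0.359]
 [ 0.001 -0.359  0.934]
 [-1.     0.     0.001]]
```

View pics/scene0.png

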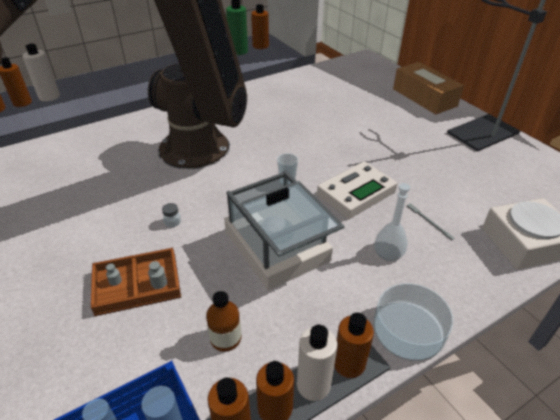

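View pics/side0.png

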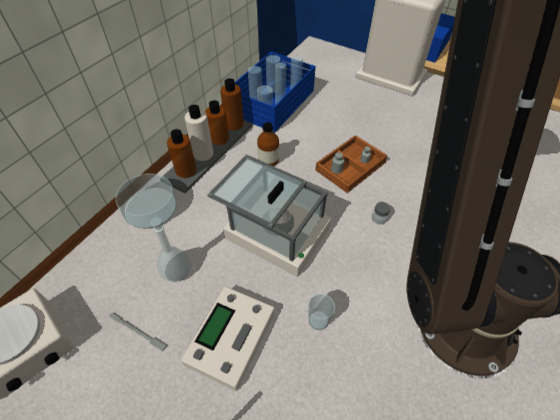

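The scene view shows the handle at about (278,197), the terminal at (358,190) and the balance at (285,235). The side view shows the handle at (275,192) and the tare key at (242,336). Next is an enlarged crop of both.

```bash
python3 - <<'E'
import cv2,numpy as np
a=cv2.imread('pics/side0.png')[150:390,180:340]; b=cv2.imread('pics/scene0.png')[145:295,220:410]
a=cv2.resize(a,None,fx=2.5,fy=2.5,interpolation=cv2.INTER_CUBIC); b=cv2.resize(b,None,fx=2.1,fy=2.1,interpolation=cv2.INTER_CUBIC)
c=np.zeros((600,800,3),np.uint8); c[:600,:400]=a; c[:b.shape[0],400:400+b.shape[1]]=b[:,:400]; cv2.imwrite('pics/c1.png',c)
E
```

```text
(no output)
```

View pics/c1.png

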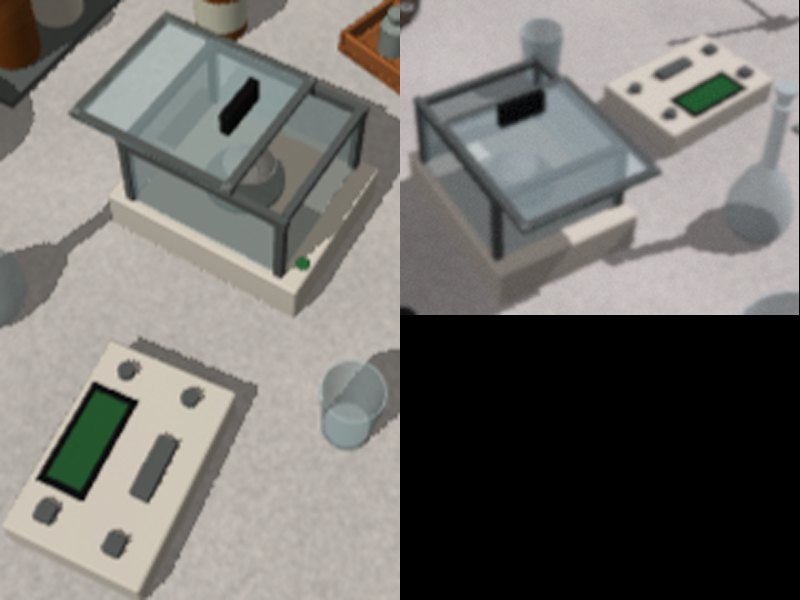

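```bash
cat > m.py <<'E'
from h import *
s=load('side0.png'); c=load('scene0.png')
S=lambda x,y,z:ray(s,180+x/2.5,150+y/2.5,z); C=lambda x,y,z:ray(c,220+(x-400)/2.1,145+y/2.1,z)
def show(n,P):
    P=np.array(P); print(n,P[:,:2].round(3).tolist(),'mean',P.mean(0).round(4)[:2])
    for i in range(len(P)):
        e=P[(i+1)%len(P)]-P[i]; print('   edge %.3f ang %.1f'%(np.linalg.norm(e),np.degrees(np.arctan2(e[1],e[0]))))
show('cover side',[S(170,12,.163),S(72,113,.163),S(222,190,.163),S(315,82,.163)])
show('base side',[S(112,198,.055),S(295,292,.055),S(377,170,.055)])
show('term side',[S(112,342,.04),S(237,393,.04),S(140,585,.04),S(5,527,.04)])
show('term scene',[C(605,87,.04),C(703,36,.04),C(771,76,.04),C(671,136,.04)])
print('key',S(156,467,.048),C(673,68,.048))
print('handle mid', S(239,107,.178),C(521,107,.178))
show('keys',[S(127,370,.048),S(192,396,.048),S(116,542,.048),S(46,510,.048)])
E
python3 m.py
```

```text
cover side [[0.693, -0.091], [0.696, 0.085], [0.512, 0.089], [0.503, -0.081]] mean [6.008e-01 5.000e-04]
   edge 0.176 ang 89.1
   edge 0.183 ang 178.9
   edge 0.171 ang -93.3
   edge 0.190 ang -2.7
base side [[0.653, 0.094], [0.424, 0.094], [0.421, -0.09]] mean [0.4992 0.033 ]
   edge 0.229 ang -180.0
   edge 0.184 ang -90.9
   edge 0.296 ang 38.4
term side [[0.557, 0.23], [0.421, 0.212], [0.402, 0.403], [0.532, 0.424]] mean [0.4778 0.3172]
   edge 0.137 ang -172.6
   edge 0.192 ang 95.8
   edge 0.132 ang 9.1
   edge 0.196 ang -82.7
term scene [[0.434, 0.21], [0.411, 0.405], [0.536, 0.426], [0.563, 0.226]] mean [0.4859 0.3166]
   edge 0.196 ang 96.7
   edge 0.127 ang 9.5
   edge 0.202 ang -82.3
   edge 0.130 ang -173.2
key [0.44539888 0.31403087 0.048     ] [0.45668824 0.31128382 0.048     ]
handle mid [0.54645138 0.00094137 0.178     ] [0.54865385 0.00280053 0.178     ]
keys [[0.523, 0.25], [0.455, 0.24], [0.438, 0.386], [0.507, 0.395]] mean [0.4808 0.3177]
   edge 0.069 ang -172.0
   edge 0.147 ang 96.5
   edge 0.070 ang 7.5
   edge 0.147 ang -83.6
```

Call:
servo_tool(deltas=[[[0, 0, 0], [-4, -1.5, 1.3], 0], [[5, 0, 0], [-7, -5, 4.3], 0], [[10, 0, 0], [-7.5, -8.5, 7.3], 0], [[15, 0, 0], [-7.5, -12, 10.3], 0], [[21, 0, 0], [-7.5, -15.5, 13.3], 0]])

```text
clock: 0.6
tool_pos: [0.3394, -0.4483, 0.301]
orientation: [6.8, 89.9, 96.6]
force: [0.6, -0.3, 0.2]
opening: 0.0534
```

```bash
cat > st.py <<'E'
from h import *
import sys
o=ctrl.get_obs(); M=R.from_euler('xyz',o['orientation'],degrees=True).as_matrix()
p=np.array(o['tool_pos']); print(o['clock'],p.round(4),np.array(o['force']).round(2),o['opening']); print(M.round(3).tolist())
if len(sys.argv)>1:
    t=np.array(eval(sys.argv[1])); yaw=np.radians(float(sys.argv[2]) if len(sys.argv)>2 else 0)
    T=R.from_euler('z',yaw).as_matrix()@np.array([[0,-1,0],[0,0,1],[-1,0,0]])
    print('shift cm',(M.T@(t-p)*100).round(2),'turn',np.degrees(R.from_matrix(M.T@T).as_rotvec()).round(2))
E
python3 st.py '[.59,.002,.29]'
python3 -c "
from m import *
print('flask',ray(s,172,272,0),'beaker',ray(s,320,322,0),'bottle',ray(c,225,345,0))"|tail -1
```

```text
0.6 [ 0.3394 -0.4483  0.301 ] [ 0.55 -0.32  0.17] 0.05335059050460634
[[-0.0, -1.0, 0.004], [0.001, 0.004, 1.0], [-1.0, 0.0, 0.001]]
shift cm [  1.16 -24.88  45.13] turn [-0.23  0.08 -0.01]
flask [0.71911387 0.2519787  0.        ] beaker [0.31473089 0.17331315 0.        ] bottle [ 0.73920921 -0.24806025  0.        ]
```

Call:
servo_tool(deltas=[[[0, 0, 0], [0, -2.2, 4], 0], [[0, 0, 0], [0, -4.5, 8], 0], [[0, 0, 0], [0.3, -6.8, 12], 0], [[0, 0, 0], [0.6, -9, 16], 0], [[0, 0, 0], [1, -11.2, 20], 0]])

```text
clock: 1.1
tool_pos: [0.4527, -0.2469, 0.2912]
orientation: [-3.3, 89.9, 86.5]
force: [2.0, -0.1, -0.3]
opening: 0.0128
```

Call:
servo_tool(deltas=[[[0, 0, 0], [0, -2.5, 4.4], 0], [[0, 0, 0], [0, -5, 8.8], 0], [[0, 0, 0], [0, -7.5, 13.2], 0], [[0, 0, 0], [0, -10, 17.6], 0], [[0, 0, 0], [0, -12, 22], 0]])

```text
clock: 1.6
tool_pos: [0.573, -0.0278, 0.2913]
orientation: [11.4, 89.9, 101.2]
force: [0.9, -1.2, -0.0]
opening: 0.0002
```

```bash
python3 st.py '[.59,.002,.24]'
```

```text
1.6 [ 0.573  -0.0278  0.2913] [ 0.87 -1.17 -0.02] 0.00015891155599968002
[[-0.0, -1.0, 0.004], [0.001, 0.004, 1.0], [-1.0, 0.0, 0.001]]
shift cm [ 5.13 -1.69  2.97] turn [-0.22  0.08 -0.02]
```

Call:
servo_tool(deltas=[[[0, 0, 0], [1, -1, 1.5], 0], [[0, 0, 0], [3, -1.7, 3], 0], [[0, 0, 0], [5, -1.7, 3], 0], [[0, 0, 0], [5, -1.7, 3], 0]])

```text
clock: 2.0
tool_pos: [0.5883, 0.0023, 0.2377]
orientation: [86.8, 89.6, 176.6]
force: [0.2, -1.0, -0.4]
opening: 0.0006
```

```bash
python3 - <<'E'
from h import *
a=snap('wrist','w1.png'); b=snap('side','s1.png'); c=snap('scene','sc1.png')
w=cv2.imread('pics/w1.png'); s=cv2.imread('pics/s1.png')[150:280,195:345]; e=cv2.imread('pics/sc1.png')[145:275,220:370]
r=[cv2.resize(x,(400,347),interpolation=cv2.INTER_CUBIC) for x in(s,e)]
o=np.zeros((600,800,3),np.uint8); o[:347,:400]=r[0]; o[:347,400:]=r[1]; o[347:,:337]=cv2.resize(w,(337,253)); cv2.imwrite('pics/c2.png',o)
E
python3 st.py
```

```text
2.15 [0.5904 0.0017 0.2421] [0.2  0.02 1.32] 0.00037959940815041277
[[0.0, -1.0, 0.004], [0.001, 0.004, 1.0], [-1.0, -0.0, 0.001]]
```

View pics/c2.png

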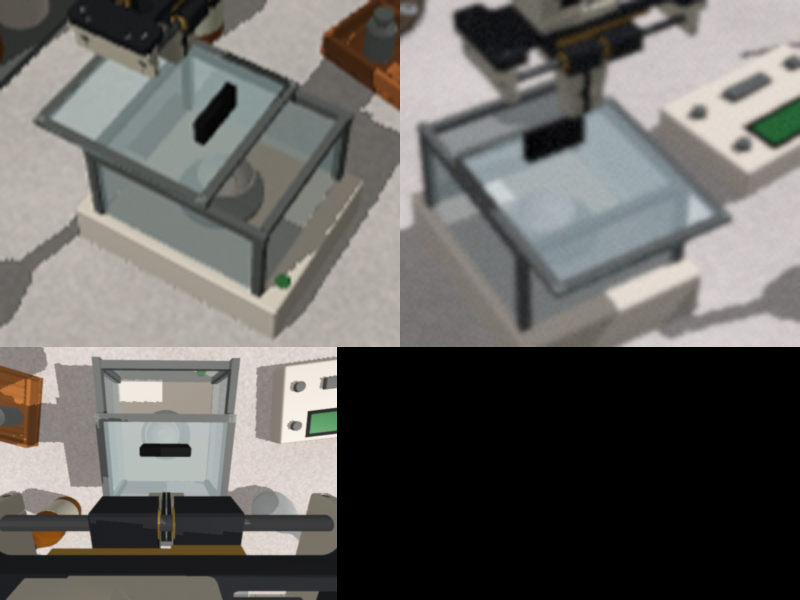

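The wrist view (lower left) shows the handle centred at about (165,450) in the composite, in line with the fingers at (167,520). I'll use it to work out the handle's position.

```bash
python3 - <<'E'
from h import *
d=load('w1.png'); k=560/337
for n,(x,y,z) in dict(topL=(139,446,.193),topR=(191,446,.193),botfrontL=(140,457,.193),rearbotL=(142,457,.163),rimfront=(165,417,.163),base=(165,358,.156),key=(330,382,.048)).items(): print(n,ray(d,x*k,(y-347)*k,z).round(4))
im=cv2.cvtColor(cv2.imread('pics/w1.png'),cv2.COLOR_BGR2GRAY); print(im[150:195,274].tolist())
E
```

```text
topL [ 0.5412 -0.0294  0.193 ]
topR [0.5413 0.0291 0.193 ]
botfrontL [ 0.5538 -0.0288  0.193 ]
rearbotL [ 0.5604 -0.0307  0.163 ]
rimfront [ 5.10e-01 -2.00e-04  1.63e-01]
base [ 0.444 -0.     0.156]
key [0.4518 0.2889 0.048 ]
[190, 189, 190, 190, 190, 191, 191, 191, 188, 167, 111, 49, 18, 15, 16, 19, 21, 27, 28, 31, 31, 30, 30, 30, 29, 30, 30, 29, 29, 29, 32, 57, 110, 156, 169, 170, 173, 182, 187, 189, 189, 189, 189, 189, 189]
```

Call:
servo_tool(deltas=[[[0, 0, 0], [2, 0, -0.1], 0], [[0, 0, 0], [4, 0, -0.1], 0], [[0, 0, 0], [6, 0, -0.1], 0], [[0, 0, 0], [6.6, 0, -0.1], 0], [[0, 0, 0], [6.6, 0, -0.1], 0]])

```text
clock: 2.65
tool_pos: [0.5904, 0.0003, 0.1765]
orientation: [-19.6, 90.0, 70.1]
force: [-0.4, -0.1, -0.5]
opening: 0.0004
```

Call:
servo_tool(deltas=[[[0, 0, 0], [0, 0.6, 0], 0], [[0, 0, 0], [0, 1.2, 0], 0], [[0, 0, 0], [0, 1.8, 0], 0], [[0, 0, 0], [0, 2.4, 0], 0], [[0, 0, 0], [0, 2.8, 0], 0]])

```text
clock: 3.15
tool_pos: [0.5622, 0.0005, 0.1771]
orientation: [-59.0, 89.9, 30.7]
force: [2.0, -1.0, 0.7]
opening: 0.0004
```

Call:
servo_tool(deltas=[[[0, 0, 0], [0, 0.4, 0], 0], [[0, 0, 0], [0, 0.8, 0], 0], [[0, 0, 0], [0, 1.2, 0], 0], [[0, 0, 0], [0, 1.6, 0], 0], [[0, 0, 0], [0, 2, 0], 0]])

```text
clock: 3.65
tool_pos: [0.5421, 0.0007, 0.1772]
orientation: [-59.3, 89.9, 30.4]
force: [1.2, 0.3, 0.3]
opening: 0.0008
```

Call:
servo_tool(deltas=[[[0, 0, 0], [0, 0.4, 0], 0], [[0, 0, 0], [0, 0.8, 0], 0], [[0, 0, 0], [0, 1.2, 0], 0], [[0, 0, 0], [0, 1.6, 0], 0], [[0, 0, 0], [0, 2, 0], 0]])

```text
clock: 4.15
tool_pos: [0.5218, 0.0009, 0.1772]
orientation: [-58.7, 89.9, 31.0]
force: [0.4, 0.9, 1.1]
opening: 0.0002
```

```bash
python3 - <<'E'
from h import *
snap('wrist','w2.png')
E
python3 st.py
```

```text
4.2 [0.5211 0.0008 0.1771] [-0.54  0.09  0.17] 0.0004249639788346326
[[0.002, -1.0, 0.004], [0.001, 0.004, 1.0], [-1.0, -0.002, 0.001]]
```

View pics/w2.png

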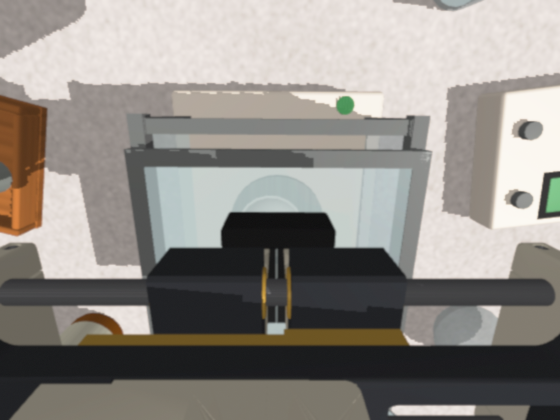

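The wrist view shows the handle (278,230) against the fingers. The cover's front rim (row 157) is still short of the shield's front bar (row 127), so I'll keep pushing more slowly.

Call:
servo_tool(deltas=[[[0, 0, 0], [0, 0.3, 0], 0], [[0, 0, 0], [0, 0.6, 0], 0], [[0, 0, 0], [0, 0.8, 0], 0], [[0, 0, 0], [0, 1.0, 0], 0], [[0, 0, 0], [0, 1.2, 0], 0]])

```text
clock: 4.7
tool_pos: [0.509, 0.0008, 0.1771]
orientation: [-50.7, 89.9, 39.0]
force: [1.3, 0.4, 1.0]
opening: 0.0007
```

Call:
servo_tool(deltas=[[[0, 0, 0], [0, 0.1, 0], 0], [[0, 0, 0], [0, 0.2, 0], 0], [[0, 0, 0], [0, 0.3, 0], 0], [[0, 0, 0], [0, 0.4, 0], 0], [[0, 0, 0], [0, 0.5, 0], 0]])

```text
clock: 5.2
tool_pos: [0.5047, 0.0009, 0.1772]
orientation: [-64.4, 89.8, 25.4]
force: [7.3, -0.5, -4.9]
opening: 0.0001
```

Call:
servo_tool(deltas=[[[0, 0, 0], [0, 0.05, 0], 0], [[0, 0, 0], [0, 0.1, 0], 0], [[0, 0, 0], [0, 0.1, 0], 0]])

```text
clock: 5.5
tool_pos: [0.5047, 0.0009, 0.1772]
orientation: [-73.6, 89.7, 16.2]
force: [7.4, -0.9, -5.2]
opening: 0.0007
```

```bash
python3 - <<'E'
from h import *
snap('wrist','w3.png')
E
python3 st.py
```

```text
5.55 [0.5047 0.0009 0.1772] [ 6.66 -1.58 -3.63] 0.0006777345939594844
[[0.005, -1.0, 0.004], [0.001, 0.004, 1.0], [-1.0, -0.005, 0.001]]
```

View pics/w3.png

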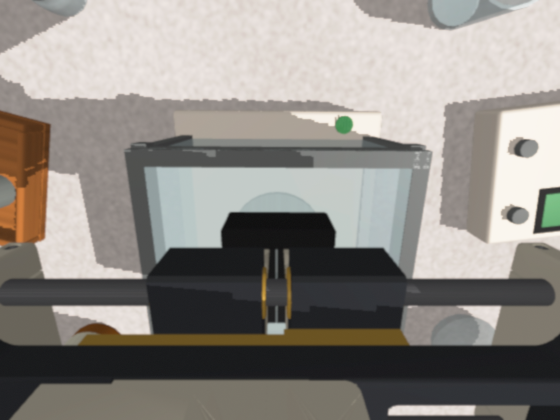

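The cover's front rim (row 157) now lies over the shield's front bar. The force rose to 7 N with no motion, so it is on its end stop. I'll back off, rise and go above the terminal.

Call:
servo_tool(deltas=[[[0, 0, 0], [0, -0.8, 0], 0], [[0, 0, 0], [0, -1.8, 0], 0], [[0, 0, 0], [-3, -1.8, 0], 0], [[0, 0, 0], [-7, -1.8, 0], 0], [[0, 0, 0], [-10, -1.8, 0], 0]])

```text
clock: 6.05
tool_pos: [0.5227, 0.0005, 0.2791]
orientation: [-78.9, 89.7, 10.9]
force: [1.1, -0.0, 0.4]
opening: 0.0006
```

```bash
python3 st.py '[.45,.31,.28]' 7.5
```

```text
6.05 [5.227e-01 5.000e-04 2.791e-01] [ 1.07 -0.04  0.39] 0.0005924814766021521
[[0.005, -1.0, 0.004], [0.001, 0.004, 1.0], [-1.0, -0.005, 0.001]]
shift cm [-0.1   7.4  30.92] turn [-7.74  0.03  0.27]
```

Call:
servo_tool(deltas=[[[-1.5, 0, 0], [0, 0, 4], 0], [[-3, 0, 0], [0, 0, 8.5], 0], [[-4.5, 0, 0.1], [0, 0, 13], 0], [[-6, 0, 0.2], [0, 0, 17.5], 0], [[-7.7, 0, 0.3], [0, 0.2, 22], 0]])

```text
clock: 6.55
tool_pos: [0.5217, 0.2222, 0.2791]
orientation: [84.4, 89.9, -178.1]
force: [0.6, -0.1, -0.1]
opening: 0.0003
```

```bash
python3 st.py '[.52,.31,.20]' 7.5
```

```text
6.55 [0.5217 0.2222 0.2791] [ 0.6  -0.12 -0.1 ] 0.0002501002637604851
[[-0.001, -0.991, -0.131], [-0.0, -0.131, 0.991], [-1.0, 0.001, 0.0]]
shift cm [ 7.91 -0.99  8.72] turn [ 0.01  0.01 -0.08]
```

Call:
servo_tool(deltas=[[[0, 0, 0], [1, -0.3, 3], 0], [[0, 0, 0], [3.5, -0.6, 6], 0], [[0, 0, 0], [6, -0.9, 8.7], 0], [[0, 0, 0], [8, -1, 8.7], 0], [[0, 0, 0], [8, -1, 8.7], 0]])

```text
clock: 7.05
tool_pos: [0.5187, 0.3093, 0.1952]
orientation: [117.8, 89.5, -144.7]
force: [-0.2, -0.6, 0.0]
opening: -0.0
```

```bash
python3 - <<'E'
from h import *
snap('wrist','w4.png')
E
python3 st.py
```

```text
7.1 [0.5196 0.3093 0.1975] [ 0.66 -0.8   1.11] 0.0004856552022906798
[[-0.004, -0.991, -0.131], [-0.003, -0.131, 0.991], [-1.0, 0.005, -0.003]]
```

View pics/w4.png

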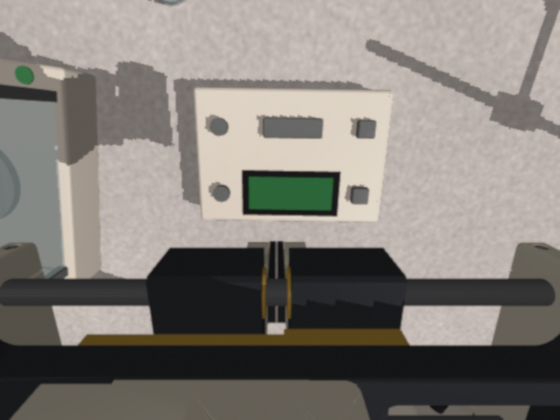

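The wrist view shows the tare key bar from about (263,118) to (322,138). The round keys are on its left and the square keys on its right.

```bash
python3 - <<'E'
from h import *
d=load('w4.png')
Q=np.array([ray(d,*p,.04) for p in((195,89),(391,92),(379,221),(202,220))]); print(Q.round(4)[:,:2],Q.mean(0))
for i in range(4):
    e=Q[(i+1)%4]-Q[i]; print(np.linalg.norm(e).round(4),np.degrees(np.arctan2(e[1],e[0])).round(1))
for p in ((293,126),(264,118),(321,118),(219,126),(366,128),(222,192),(360,195)): print(p,ray(d,*p,.048).round(4))
E
python3 st.py '[.448,.313,.07]' 7.5
```

```text
[[0.4263 0.2149]
 [0.4035 0.4054]
 [0.536  0.4246]
 [0.5612 0.2302]] [0.48175556 0.31877245 0.04      ]
0.1919 96.8
0.1339 8.3
0.1961 -82.6
0.1358 -173.5
(293, 126) [0.4479 0.3147 0.048 ]
(264, 118) [0.4442 0.2855 0.048 ]
(321, 118) [0.4368 0.3407 0.048 ]
(219, 126) [0.4577 0.2424 0.048 ]
(366, 128) [0.4402 0.3863 0.048 ]
(222, 192) [0.5241 0.2508 0.048 ]
(360, 195) [0.5079 0.395  0.048 ]
7.1 [0.5196 0.3093 0.1975] [ 0.66 -0.8   1.11] 0.0004856552022906798
[[-0.004, -0.991, -0.131], [-0.003, -0.131, 0.991], [-1.0, 0.005, -0.003]]
shift cm [12.78  6.99  1.34] turn [ 0.03 -0.15 -0.27]
```

```bash
python3 st.py '[.449,.3145,.065]' 7.4
```

```text
7.1 [0.5196 0.3093 0.1975] [ 0.66 -0.8   1.11] 0.0004856552022906798
[[-0.004, -0.991, -0.131], [-0.003, -0.131, 0.991], [-1.0, 0.005, -0.003]]
shift cm [13.28  6.87  1.48] turn [ 0.13 -0.15 -0.27]
```

Call:
servo_tool(deltas=[[[0, 0, 0], [0, 2.5, 0.5], 0], [[0, 0, -0.2], [1, 5, 1], 0], [[0, 0, -0.2], [3, 6.9, 1.4], 0], [[0, -0.1, -0.3], [6, 6.9, 1.5], 0], [[0, -0.1, -0.3], [9, 6.9, 1.5], 0]])

```text
clock: 7.6
tool_pos: [0.4497, 0.3156, 0.1096]
orientation: [-61.2, 89.7, 36.3]
force: [0.6, -0.0, -0.2]
opening: 0.0005
```

```bash
python3 st.py '[.449,.3145,.058]' 7.4
```

```text
7.6 [0.4497 0.3156 0.1096] [ 0.61 -0.05 -0.2 ] 0.00047485767100452546
[[0.004, -0.991, -0.132], [0.003, -0.132, 0.991], [-1.0, -0.004, 0.002]]
shift cm [ 5.16  0.1  -0.11] turn [0.16 0.12 0.22]
```

Call:
servo_tool(deltas=[[[0, 0, 0], [1.5, 0.1, -0.1], 0], [[0, 0, 0.2], [3, 0.1, -0.1], 0], [[0, 0.1, 0.2], [4.5, 0.1, -0.1], 0], [[0, 0.1, 0.2], [5.1, 0.1, -0.1], 0], [[0, 0.1, 0.2], [5.1, 0.1, -0.1], 0]])

```text
clock: 8.1
tool_pos: [0.4493, 0.3144, 0.0585]
orientation: [174.8, 90.0, -87.7]
force: [-0.0, -0.0, 0.1]
opening: 0.0006
```

Call:
servo_tool(deltas=[[[0, 0, 0], [0.25, 0, 0], 0], [[0, 0, 0], [0.5, 0, 0], 0], [[0, 0, 0], [0.75, 0, 0], 0], [[0, 0, 0], [0.9, 0, 0], 0], [[0, 0, 0], [1, 0, 0], 0]])

```text
clock: 8.6
tool_pos: [0.4493, 0.3145, 0.0485]
orientation: [-171.7, 90.0, -74.2]
force: [0.3, -0.1, 0.7]
opening: 0.0005
```

Before pressing, I'll check from another camera that the fingertips are over the key and the cover is shut.

```bash
python3 - <<'E'
from h import *
snap('side','s5.png'); c=cv2.imread('pics/s5.png')[150:390,180:340]; cv2.imwrite('pics/c5.png',cv2.resize(c,None,fx=2.5,fy=2.5,interpolation=cv2.INTER_CUBIC))
E
```

```text
(no output)
```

View pics/c5.png

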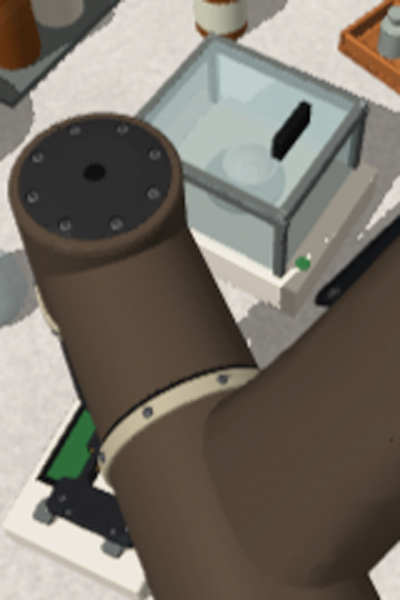

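The cover is clearly shut, with its front rim on the shield's front bar. The arm hides the tare key in this view. I'll press gently.

Call:
servo_tool(deltas=[[[0, 0, 0], [0.1, 0, 0], 0], [[0, 0, 0], [0.2, 0, 0], 0], [[0, 0, 0], [0.25, 0, 0], 0], [[0, 0, 0], [0.3, 0, 0], 0], [[0, 0, 0], [0.3, 0, 0], 0]])

```text
clock: 9.15
tool_pos: [0.4493, 0.3145, 0.0455]
orientation: [-125.9, 90.0, -28.3]
force: [0.3, -0.0, 2.5]
opening: 0.0005
```

Call:
servo_tool(deltas=[[[0, 0, 0], [0.1, 0, 0], 0], [[0, 0, 0], [0.2, 0, 0], 0], [[0, 0, 0], [0.25, 0, 0], 0], [[0, 0, 0], [0.25, 0, 0], 0]])

```text
clock: 9.55
tool_pos: [0.4493, 0.3145, 0.0433]
orientation: [-124.9, 90.0, -27.3]
force: [-1.9, -1.4, 6.7]
opening: 0.0005
```

Call:
servo_tool(deltas=[[[0, 0, 0], [0.04, 0, 0], 0], [[0, 0, 0], [0.06, 0, 0], 0]])

```text
clock: 9.75
tool_pos: [0.4494, 0.3145, 0.0432]
orientation: [-112.4, 90.0, -14.8]
force: [-3.1, -2.1, 11.4]
opening: 0.0005
```

Call:
servo_tool(deltas=[[[0, 0, 0], [-0.5, 0, 0], 0], [[0, 0, 0], [-1.5, 0, 0], 0], [[0, 0, 0], [-4, 0, 0], 0], [[0, 0, 0], [-7, 0, 0], 0], [[0, 0, 0], [-10, 0, 0], 0]])

```text
clock: 10.25
tool_pos: [0.4492, 0.3142, 0.1445]
orientation: [175.3, 90.0, -87.2]
force: [-0.4, 0.3, -0.0]
opening: 0.0003
```

Call:
servo_tool(deltas=[[[0, 0, 0], [-4, -2.5, 0], 0], [[0, 0, 0], [-8, -5, 0], 0], [[0, 0, 0], [-10, -7, 0], 0], [[0, 0, 0], [-10, -7, 0], 0], [[0, 0, 0], [-10, -7, 0], 0]])

```text
clock: 10.75
tool_pos: [0.5184, 0.3233, 0.2444]
orientation: [95.7, 90.0, -166.8]
force: [-0.3, 0.3, -0.7]
opening: 0.0005
```

```bash
python3 - <<'E'
from h import *
snap('wrist','w6.png'); snap('scene','sc6.png'); snap('side','s6.png')
o=np.zeros((600,800,3),np.uint8)
o[:300,:400]=cv2.resize(cv2.imread('pics/w6.png'),(400,300));o[:300,400:]=cv2.resize(cv2.imread('pics/sc6.png'),(400,300));o[300:,:400]=cv2.resize(cv2.imread('pics/s6.png'),(400,300));o[300:,400:]=cv2.resize(cv2.imread('pics/scene0.png'),(400,300))
cv2.imwrite('pics/c6.png',o)
E
python3 st.py
```

```text
10.9 [0.5175 0.323  0.2434] [-0.36 -0.26 -0.62] 0.0004788541553116642
[[-0.002, -0.991, -0.132], [-0.002, -0.132, 0.991], [-1.0, 0.002, -0.002]]
```

View pics/c6.png

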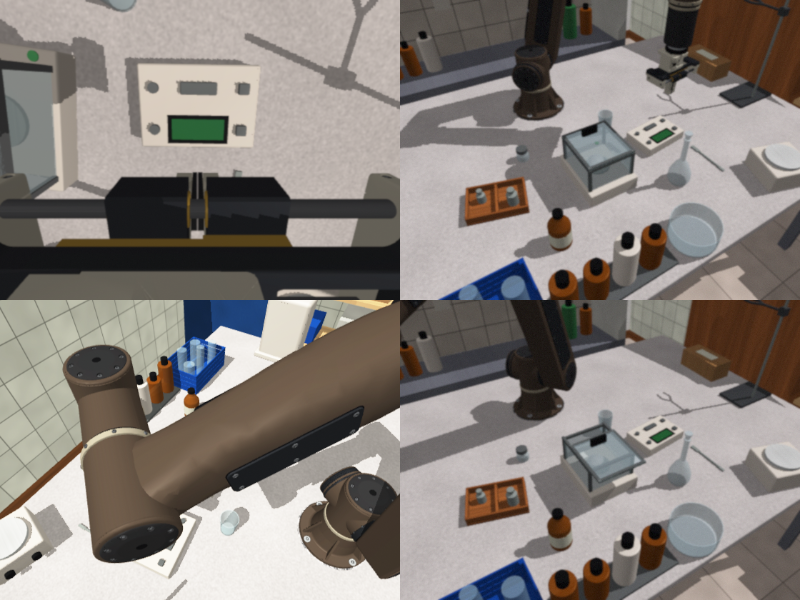

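The scene after the press (top right) matches the start (bottom right) apart from the shut cover. The tare key is up at (197,87), nothing else has moved and the arm is clear, so I'm handing in.

```bash
python3 -c "
from plant import ctrl
print(ctrl.close_job())"
```

```text
the job is handed in; nothing more can be done
None
```

The balance is tared: the cover is shut, the tare key was pressed fully and let up, and the job is handed in. It took about 11 s of the 48 s allowed.

- **Cover:** I pushed it about 6 cm by its handle with closed fingertips until it hit its end stop. The force rose to about 7 N with no further motion, and the side picture taken just before the press shows it shut.
- **Tare key:** It met about 2.5 N halfway down and bottomed out at a tip height of 43.2 mm, at about 11 N against the 30 N limit. I then withdrew to 24 cm height, where the force reading was near zero.
- **Last checks:** In the final pictures the cover is shut, the tare key looks up and the glassware, weights and other loose things look where they were. This was judged by eye.
- **Not fully confirmed:** In the side view the arm hid the tare key, so that view could not confirm the press. The scene and side cameras disagreed on the key's position by about 1 cm, so I used a close wrist view to place the press.

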